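Turn the optics turntable to bring the lens before the camera

TASK

On the optical bench, push the turntable round by its rim or its rim pegs, with the fingers only, until the round lens mount stands squarely in front of the camera, on the camera's line of sight, and leave it there at rest. Do not touch the optics on the disc, do not lift or shove the turntable's stand, leave the brass cell standing in the middle of the disc, and leave everything else on the bench alone.

Things in the scene. Friction and masses are not known exactly. Their poses are not given: they have to be found in the camera images.
- stand: Turntable's loose round foot: dark steel, 2 kg, 180 mm across, 30 mm high. A level push over about 10 N on it or the disc can slide it; it must stay put. Origin: centre of its underside, on the turning axis; its x axis points to the camera, where a low steel lug (12 mm wide, under 20 mm high) reaches 136 mm from the axis.
- disc_center (a point): Centre of the top face of the grey disc (240 mm across, 12 mm thick, top 50 mm above the bench). Four optics are fixed on it every 90 degrees, centres 85 mm from the axis; counterclockwise from above: lens, mirror, prism, slit. Midway between them stand four finger pegs.
- peg (a point): Middle, 62 mm above the bench, of one of four like upright round steel finger pegs (12 mm thick, 25 mm tall, tops 75 mm above the bench) on the disc, 105 mm from the axis: this one is 45 degrees counterclockwise of the lens, the others every 90 degrees from it.
- turntable (a joint): Turn of the disc on its stand, rad, growing counterclockwise from above: the angle from the camera's direction round to the lens; at 0 or any whole turn the lens faces the camera. Turns either way, over a full turn, against slight friction (0.12 N m, about 1.2 N at a peg); hardly coasts, stays where left.
- lens_center (a point): Centre of the round lens in its black ring mount, the only round upright thing among the four optics (ring 42 mm across, 10 mm thick, facing outward along the disc's radius), 85 mm from the turning axis, 83 mm above the bench; the mount's top is at 104 mm.
- view_point (a point): The empty point on the camera's line of sight, 90 mm ahead of the front of the camera's objective, 85 mm from the turning axis and 83 mm above the bench, where the lens centre must come.
- camera: Grey box camera (70 x 54 x 54 mm, top 110 mm above the bench), black objective, on a short post with a 75 x 65 mm foot, fixed to the bench. Origin: centre of the foot's underside, 250 mm from the turning axis. It looks along its own -x axis straight at that axis; the objective's front is 75 mm ahead of its origin, 55 mm outside the disc's edge.
- lens: The round lens mount on the disc (see lens_center); origin where it stands on the disc, its x axis points outward along the radius. Not to be touched.
- mirror: Square mirror in a black mount, 42 x 42 x 10 mm, top 104 mm above the bench; origin where it stands on the disc, x outward. Not to be touched.
- prism: Glass cube, 28 mm, on a black round pedestal, top 94 mm above the bench; origin where it stands on the disc. Not to be touched.
- slit: Narrow upright black slit plate, 18 mm wide, 6 mm thick, top 102 mm above the bench; origin where it stands on the disc, x outward. Not to be touched.
- cell: Loose brass cell, a stepped cylinder 34 mm across and 36 mm tall (80 g), standing in the middle of the disc; top 86 mm above the bench. Origin: centre of its underside. It turns with the disc and must stay there.
- lens_tube: Bystander: black tube, 39 mm across, 52 mm tall, loose, standing beside the turntable. Origin: centre of its underside.
- post_holder: Bystander: black post holder on a 50 mm square foot, 93 mm tall, loose, beside the turntable. Origin: centre of its underside.
- adapter: Bystander: black plug-in power adapter, 55 x 75 mm and 65 mm tall with its two pins, loose, beside the turntable. Origin: centre of its underside.
- driver: Bystander: loose screwdriver lying on the bench. Origin: underside.
- jar: Bystander: amber glass jar, 52 mm across, 70 mm tall. Origin: centre of its underside.
Not all that is in view belongs to the job. Leave any blue look-alike of the camera alone.

How it is judged:
At the end, for the whole second after the job is handed in: The lens centre is within 10 mm (from above; about 6.5 degrees of turn) of its point on the camera's line of sight, the disc at rest; stand level and within 12 mm of its place, brass cell upright within 20 mm of the disc's middle, every other loose thing within 25 mm of its place (horizontal distance between lens_center and view_point below 0.01 m and velocity of joint turntable between -0.03 and 0.03 rad/s and distance of stand from where it was at the start of the episode below 0.012 m and linear speed of stand below 0.01 m/s and angle between stand's own z axis and vertical below 0.03 rad and horizontal distance between cell and stand below 0.02 m and angle between cell's own z axis and vertical below 0.1 rad and distance of each of lens_tube, post_holder, adapter, driver, jar from where it was at the start of the episode below 0.025 m); the robot touches nothing.
It fails at once if an optic on the disc is touched by the robot (contact force between any of the fingers, the arm and lens above 0.5 N or contact force between any of the fingers, the arm and mirror above 0.5 N or contact force between any of the fingers, the arm and prism above 0.5 N or contact force between any of the fingers, the arm and slit above 0.5 N).
It fails at once if the turntable is pushed with the arm or the gripper's body instead of the fingers (contact force between the arm and stand above 2 N).
It fails at once if the turntable's stand is lifted, tipped or shoved more than 15 mm (distance of stand from where it was at the start of the episode above 0.015 m or height (world z) of stand above 0.008 m or angle between stand's own z axis and vertical above 0.06 rad).
It fails at once if the brass cell is lifted off the disc, tipped, or pushed more than 20 mm from the middle (height (world z) of cell above 0.06 m or angle between cell's own z axis and vertical above 0.35 rad or horizontal distance between cell and stand above 0.02 m).
It fails at once if another thing on the bench is moved more than 25 mm, or lifted (distance of any of lens_tube, post_holder, adapter, driver, jar from where it was at the start of the episode above 0.025 m).
It also fails if it takes over 48 s, if anything falls off the work surface, if the arm or the gripper's body presses on something with over 40 N, if the wrist force passes 120 N, or if a joint passes its speed limit or range.

ROBOT

A 6-joint arm with a two-finger parallel gripper is mounted at the origin on the work surface. World frame = base frame: x ahead of the robot, y to its left, z up, the work surface at z = 0. Lengths are in m, angles in rad, forces in N, time in s.
With the tool pointing down it reaches from about 0.35 to 0.975 m from the base axis. Payload 4.9 kg.
Tool frame: the origin (TCP) lies on the centre line of the jaws, within the pads' length; the fingertips stand manip.tcp_to_tips ahead of it and the grasp point (between the pads) is the TCP (manip.tcp_to_tips is the distance from the TCP to the fingertips, in m); y points along the fingers, z is the direction in which the jaws open and shut, and the axes are right-handed (so a half turn about y gives the same grasp; the last joint's range is limited). The gripper opens to 85 mm and grips with 20 to 120 N. Pads are 22 mm wide; open, the fingers measure 114 mm over their backs; the gripper's body (76 mm by 85 mm) begins 54 mm behind the grasp point. The pads swing forward as they close: fully open they stand 13 mm farther back than shut.
Start: joints at [-1.378, 0.053, 1.613, -0, 1.476, -0.119], TCP at [0.192, -0.595, 0.25] pointing down, gripper open.
Joint ranges: [-3.01, 3.01], [-1.01, 2.22], [0.06, 2.58], [-1.02, 4.17], [0.09, 2.62], [-3.14, 3.14]. Speed limits (rad/s): [2.57, 2.57, 3.14, 3.14, 3.14, 3.14].

INTERFACE

Orientations are given as a unit quaternion [w, x, y, z].
In Python, from plant import manip gives the robot as it stands.
- The arm moves only by the tool apply_moves, never from a script. Its argument "moves" is a list of rows, each a list of 7 numbers: the gripper's target within -1 to 1 (shut at 1, half-way at 0, fully open at -1), then the shift along the tool's x, y, z in mm, then the turn, a rotation vector about the tool's x, y, z in degrees. A call has 1 to 20 rows; each row shifts and turns the commanded pose from where the row before left it, along the tool's axes as they then stand; what a row does not reach is not made up. A row lasts 1/10 s, in which the tool goes at most 50 mm and 8.59 degrees, less where a joint would pass 70% of its speed; a pose out of reach is approached as far as the arm can. A call with a gripper value outside its range is refused whole. The fingers move at their own pace and stop on an object; the grip force is fixed at half the most. Time passes only in rows, so rows that do not move let the fingers close. It gives the time, the measured TCP pose, the force and the opening at its end, in the units of the state.
- manip.state(): the state, without advancing time (a new reading comes with each control period).
- manip.grab_frame(name): name is "scene" or "top"; returns the picture (400x640x3 uint8, blue, green, red); there is no depth.
- manip.calibration(name): a dict with "mtx" (3x3 intrinsics, pixels), "T" (4x4, takes a point from camera to world coordinates). Camera axes: x right, y down, z forward; pixel columns grow to the right and rows downward; lengths in m; the calibration is good to about 2 mm. A picture is of the moment at which its call begins. calibration takes no time and is no camera call.
- manip.job_done(): hands the job in, once; it reports no verdict.
The state is a dict: "time": time; "joint_pos": joint angles; "joint_vel": joint speeds; "joint_efforts": joint torques, N m; "tool_pos": TCP position; "tool_rot": TCP orientation; "contact_force": force on the tool from outside, world axes, zero at the start; "ft_torque": the same for the moment, N m; "gripper_width": opening from 0.0 (shut) to 1.0 (fully open).
Only numpy, scipy, OpenCV 4.12 (cv2) and the standard library are available. Lean on these libraries where they do the work, as an engineer would, in place of code of your own. Each camera call takes 0.05 s, during which the arm holds its last target. There are 200 camera calls.

## Working session

There is one attempt and no reset: what is moved stays moved. The work goes in short steps, Python scripts to look and compute and a tool call to move; the robot and the scene stay as the last step left them, time stands still between calls to the robot, and variables do not carry over. Pictures are saved under pics/ and viewed, about 8 in all and at most 12, crops included, and the job is handed in when it is done.

Besides the shell and the picture viewer there is one more tool, called as a command line: name --pt "numbers of a row" for each row, then --argument value for the rest. apply_moves: Moves the arm, as the interface text tells. Its arguments: {"type":"object","properties":{"moves":{"type":"array","items":{"type":"array","items":{"type":"number"}}}},"required":["moves"]}

```bash
mkdir -p pics; ls
python3 - <<'E'
from plant import manip
import cv2
for n in("scene","top"):
    cv2.imwrite(f"pics/{n}0.png",manip.grab_frame(n)); c=manip.calibration(n); print(n,c["mtx"],c["T"])
print(manip.state(), manip.tcp_to_tips)
E
```

```text
pics
scene [[509.84388883   0.         316.08992975]
 [  0.         509.84388883 202.9579837 ]
 [  0.           0.           1.        ]] [[ 0.84603101  0.37357983 -0.38035461  1.0592603 ]
 [ 0.53313012 -0.59543716  0.60102152 -0.68531182]
 [-0.00194775 -0.71126135 -0.70292496  0.98882949]
 [ 0.          0.          0.          1.        ]]
top [[448.39084958   0.         320.49304937]
 [  0.         448.39084958 194.10097437]
 [  0.           0.           1.        ]] [[ 1.13411865e-02 -9.97207770e-01  7.38108391e-02  4.92806675e-01]
 [-9.99934675e-01 -1.14152274e-02 -5.81322394e-04  8.24879075e-02]
 [ 1.42226672e-03 -7.37994246e-02 -9.97272090e-01  1.28597138e+00]
 [ 0.00000000e+00  0.00000000e+00  0.00000000e+00  1.00000000e+00]]
{'time': 0.1, 'joint_pos': array([-1.37803299e+00,  5.32832475e-02,  1.61420411e+00, -1.94351871e-05,
        1.47597074e+00, -1.18961480e-01]), 'joint_vel': array([-1.10178818e-03, -1.06208881e-03, -2.14248625e-03, -6.66028227e-05,
       -1.40587485e-03, -6.05558425e-04]), 'joint_efforts': array([ 2.52614655e-04, -3.94904029e+01, -3.71364033e+01, -1.67223757e-04,
        3.90665402e-03, -4.28344720e-06]), 'tool_pos': array([ 0.19160208, -0.59433797,  0.2491623 ]), 'tool_rot': array([ 0.10973511, -0.10979745,  0.69919367, -0.69787601]), 'contact_force': array([-0.75185936,  0.6400892 ,  0.52427572]), 'ft_torque': array([ 0.05486549, -0.01928662,  0.06456532]), 'gripper_width': 1.0006389605215438} 0.019
```

View pics/scene0.png

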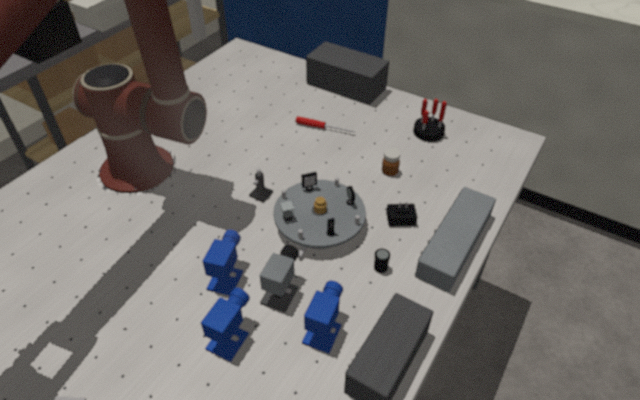

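View pics/top0.png

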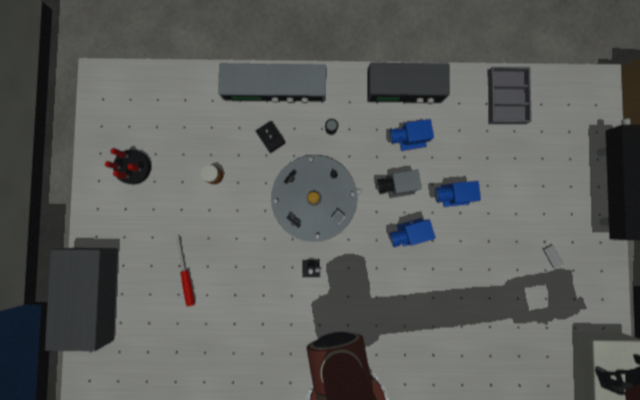

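The top view shows the grey disc at (314,198) with the brass cell in the middle. The grey camera is at (400,182), and three blue look-alikes stand at (412,134), (458,193) and (412,232). The possible lens candidates on the disc are (290,176), (334,174), (294,220) and (338,215), so I'm taking a closer crop.

```bash
cat > h.py <<'E'
import numpy as np, cv2
from plant import manip
C={n:manip.calibration(n) for n in("scene","top")}
def pix(n,p):
    T=np.linalg.inv(C[n]["T"]); q=C[n]["mtx"]@(T[:3,:3]@np.asarray(p,float)+T[:3,3]); return q[:2]/q[2]
def world(n,uv,z):
    T=C[n]["T"]; d=T[:3,:3]@np.linalg.solve(C[n]["mtx"],[*uv,1.]); o=T[:3,3]; return o+d*(z-o[2])/d[2]
E
python3 - <<'E'
from h import *
a=cv2.imread("pics/scene0.png")[160:310,240:420]; b=cv2.imread("pics/top0.png")[110:260,255:435]
cv2.imwrite("pics/crop0.png",np.vstack([cv2.resize(x,None,fx=4,fy=4,interpolation=2)[:,:] for x in(a,b)])[:1200] if 0 else np.hstack([cv2.resize(x,(400,333),interpolation=2) for x in (a,b)]))
t=cv2.imread("pics/top0.png"); hsv=cv2.cvtColor(t,cv2.COLOR_BGR2HSV)
m=cv2.inRange(hsv,(10,120,60),(30,255,255)); m[:, :290]=0;m[:,340:]=0;m[:170]=0;m[230:]=0
v,u=np.nonzero(m);print("cell",u.mean(),v.mean(),world("top",(u.mean(),v.mean()),.086))
for n,uv,z in[("disc",(314,198),.05),("cam",(402,181),.11),("tube",(331,126),.052),("post",(311,268),.05),("adapter",(270,136),.05),("jar",(212,173),.07),("driver",(187,288),.01)]: print(n,world("top",uv,z).round(3))
E
```

```text
cell 313.0 197.16071428571428 [0.57316144 0.10179073 0.086     ]
disc [0.573 0.1   0.05 ]
cam [ 0.617 -0.133  0.11 ]
tube [0.775 0.055 0.052]
post [0.382 0.105 0.05 ]
adapter [0.745 0.224 0.05 ]
jar [0.637 0.378 0.07 ]
driver [0.319 0.454 0.01 ]
```

View pics/crop0.png

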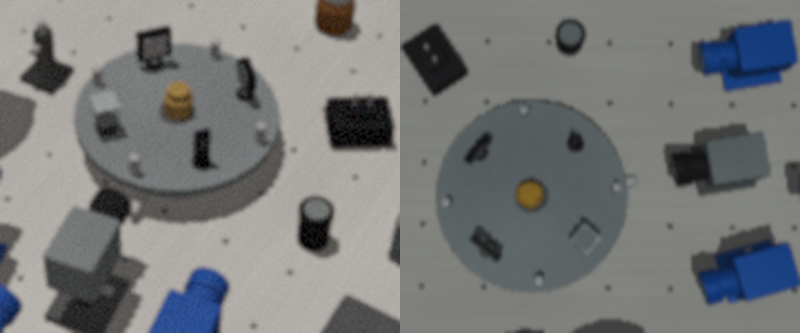

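The crop settles it. The lens ring is at top-view pixel (290,177). Going counterclockwise from it come the square mirror (294,219), the prism cube (338,216) and the narrow slit (334,174), which matches the description. The pegs are at about (310,159), (352,194), (318,236) and (276,200). The real camera is the grey one, and its lug is near (358,191).

Run:
```python
from h import *
from scipy.spatial.transform import Rotation as R
o=lambda x,y:(255+(x-400)*.45,110+y*.45)
c=world("top",(313.5,197.7),.05)[:2]
P=np.array([world("top",o(*q),.075)[:2] for q in[(523,109),(616,186),(539,281),(447,201)]])
cp=P.mean(0);print("c",c,"peg mean",cp)
az=lambda p:np.degrees(np.arctan2(*(p-cp)[::-1]))
for p in P:print("peg",p.round(3),np.linalg.norm(p-cp).round(4),az(p).round(1))
for n,q,z in[("lens",(478,150),.09),("mirror",(487,243),.09),("prism",(585,237),.094),("slit",(575,142),.09),("lug",(631,181),.02),("objective",(688,167),.1),("box",(737,158),.11)]:
    p=world("top",o(*q),z)[:2];print(n,p.round(3),np.linalg.norm(p-cp).round(3),az(p).round(1))
s=manip.state();q=s["tool_rot"];print(R.from_quat(q[[1,2,3,0]]).as_matrix().round(3),s["tool_pos"])
# fine camera: overlay predicted outlines
t=cv2.imread("pics/top0.png")
x=cv2.resize(t[130:260,260:440],None,fx=4.4,fy=4.4,interpolation=2)
def draw(p,col,r=3):
    u=(pix("top",p)-[260,130]+.5)*4.4; cv2.circle(x,tuple(int(k) for k in u),r,col,1)
for a in(-78,-80,-82):
    d=np.array([np.cos(np.radians(a)),np.sin(np.radians(a))])
    for r in np.arange(.175,.25,.01): draw([*(cp+d*r),.083],(0,0,255) if a==-80 else (0,255,255),1)
    draw([*(cp+d*.136),.018],(0,0,255),1)
for a in range(0,360,10): draw([*(cp+.12*np.array([np.cos(np.radians(a)),np.sin(np.radians(a))])),.05],(0,255,0),1)
for a in range(4): 
    w=np.radians(95+90*a);draw([*(cp+.105*np.array([np.cos(w),np.sin(w)])),.075],(255,0,255),8)
cv2.imwrite("pics/ov.png",x)
```

```text
c [0.57409507 0.10097002] peg mean [0.57358556 0.09908397]
peg [0.678 0.11 ] 0.1049 6.2
peg [ 0.585 -0.004] 0.1037 -84.0
peg [0.468 0.088] 0.106 -174.2
peg [0.564 0.202] 0.1029 95.4
lens [0.625 0.164] 0.083 51.5
mirror [0.513 0.151] 0.08 139.3
prism [0.522 0.034] 0.083 -128.6
slit [0.636 0.047] 0.081 -39.9
lug [ 0.595 -0.027] 0.128 -80.2
objective [ 0.606 -0.088] 0.19 -80.1
box [ 0.617 -0.145] 0.248 -80.0
[[-0.952 -0.     0.307]
 [-0.307  0.002 -0.952]
 [-0.    -1.    -0.002]] [ 0.19160208 -0.59433797  0.2491623 ]
```

View pics/ov.png

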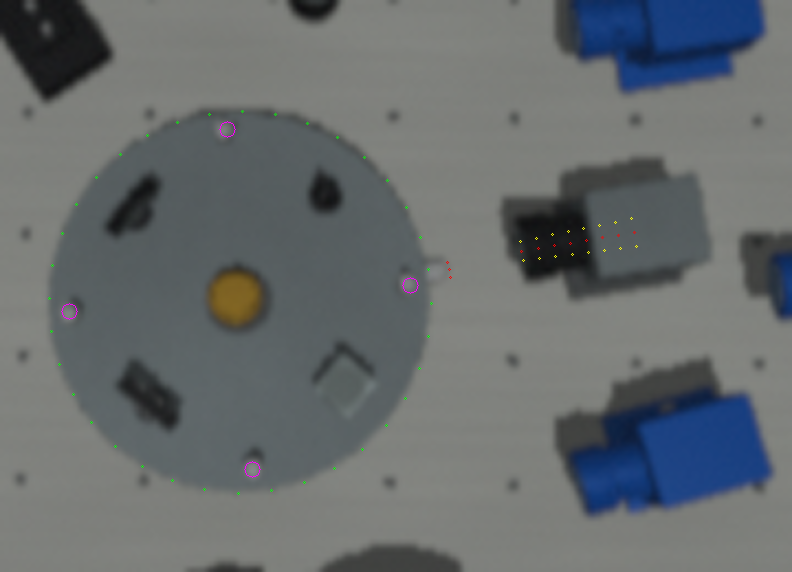

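The overlay agrees: centre (0.5735, 0.0995), the pegs at 95.8° plus multiples of 90°, the lens at about 50.9° and the camera at −80°. The disc therefore has to turn about −131°. I'll straddle the peg at azimuth 95.8° with half-open fingers and follow the arc clockwise.

apply_moves --pt "0 -30 0 -32.4 0 0 0" --pt "0 -30 0 -32.4 0 0 0" --pt "0 -30 0 -32.4 0 0 0" --pt "0 -30 0 -32.4 0 0 0" --pt "0 -30 0 -32.4 0 0 0" --pt "0 -30 0 -32.4 0 0 0" --pt "0 -30 0 -32.4 0 0 0" --pt "0 -30 0 -32.4 0 0 0" --pt "0 -30 0 -32.4 0 0 0" --pt "0 -30 0 -32.4 0 0 0" --pt "0 -30 0 -32.4 0 0 0" --pt "0 -30 0 -32.4 0 0 0" --pt "0 -30 0 -32.4 0 0 0" --pt "0 -30 0 -32.4 0 0 0" --pt "0 -30 0 -32.4 0 0 0" --pt "0 -30 0 -32.4 0 0 0" --pt "0 -30 0 -32.4 0 0 0" --pt "0 -30 0 -32.4 0 0 0" --pt "0 -30 0 -32.4 0 0 0" --pt "0 -30 0 -32.4 0 0 0"

```text
time: 2.1
tool_pos: [0.5642, 0.2078, 0.2497]
tool_rot: [-0.11, 0.11, -0.698, 0.699]
contact_force: [0.8, -0.3, 0.7]
gripper_width: 0.496
```

apply_moves --pt "0 0 0 0 0 -7.8 0" --pt "0 0 0 0 0 -7.8 0" --pt "0 0 0 0 0 -7.8 0" --pt "0 0 0 0 0 -7.8 0" --pt "0 0 0 0 0 -7.8 0" --pt "0 0 0 0 0 -7.8 0" --pt "0 0 0 0 0 -7.8 0" --pt "0 0 0 0 0 -7.8 0" --pt "0 0 0 0 0 -7.8 0" --pt "0 0 0 0 0 -7.8 0" --pt "0 0 0 0 0 0 0" --pt "0 0 0 0 0 0 0"

```text
time: 3.3
tool_pos: [0.5638, 0.2059, 0.2498]
tool_rot: [-0.524, 0.524, -0.475, 0.474]
contact_force: [0.5, -0.2, -0.5]
gripper_width: 0.497
```

```bash
cat > st.py <<'E'
from h import *
from scipy.spatial.transform import Rotation as R
s=manip.state();q=s["tool_rot"];M=R.from_quat(q[[1,2,3,0]]).as_matrix()
print("t",s["time"],"tcp",s["tool_pos"].round(4),"F",s["contact_force"].round(1),"w",round(s["gripper_width"],3))
print("xaz,zaz",np.degrees(np.arctan2(M[1,[0,2]],M[0,[0,2]])).round(2),"down",M[2].round(3),"q",s["joint_pos"].round(2))
c=np.array([.5735,.0995]);d=s["tool_pos"][:2]-c
print("r",np.linalg.norm(d).round(4),"az",np.degrees(np.arctan2(d[1],d[0])).round(1))
E
python3 st.py
python3 - <<'E'
from h import *
a=manip.grab_frame("scene")[110:270,220:420];b=manip.grab_frame("top")[110:270,240:440]
cv2.imwrite("pics/c1.png",np.hstack([cv2.resize(x,(400,320),interpolation=2) for x in(a,b)]))
E
```

```text
t 3.3 tcp [0.5638 0.2059 0.2498] F [ 0.5 -0.2 -0.5] w 0.497
xaz,zaz [-84.3   5.7] down [ 0.    -1.    -0.001] q [ 0.23 -0.    1.67  0.    1.47  0.13]
r 0.1069 az 95.2
```

View pics/c1.png

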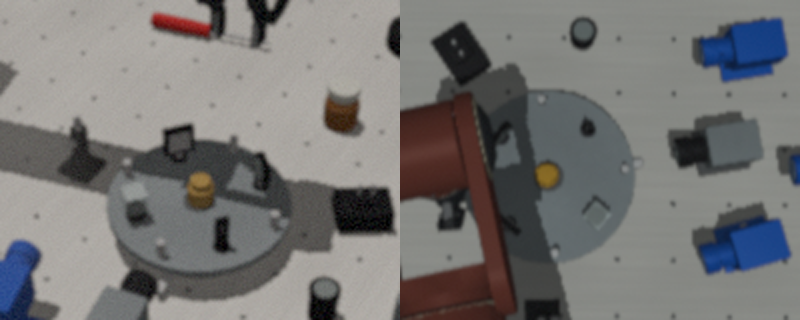

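The gripper is above the left rim peg. The fingers are visible in the scene view at about crop (240,20), the tool points down, and the disc hasn't moved. I'll lower to just above the peg tops and check.

apply_moves --pt "0 0 30 0 0 0 0" --pt "0 0 30 0 0 0 0" --pt "0 0 30 0 0 0 0" --pt "0 0 30 0 0 0 0" --pt "0 0 25 0 0 0 0" --pt "0 0 5 0 0 0 0" --pt "0 0 0 0 0 0 0"

```text
time: 4.1
tool_pos: [0.5634, 0.2058, 0.0995]
tool_rot: [-0.524, 0.525, -0.474, 0.474]
contact_force: [-0.7, -0.5, 0.2]
gripper_width: 0.503
```

```bash
python3 st.py
python3 - <<'E'
from h import *
a=manip.grab_frame("scene")[140:260,250:400]
cv2.imwrite("pics/c2.png",cv2.resize(a,(750,600),interpolation=2))
E
```

```text
t 4.1 tcp [0.5634 0.2058 0.0995] F [-0.7 -0.5  0.2] w 0.503
xaz,zaz [-84.18   5.82] down [ 0.    -1.    -0.002] q [0.23 0.13 1.79 0.   1.22 0.12]
r 0.1068 az 95.4
```

View pics/c2.png

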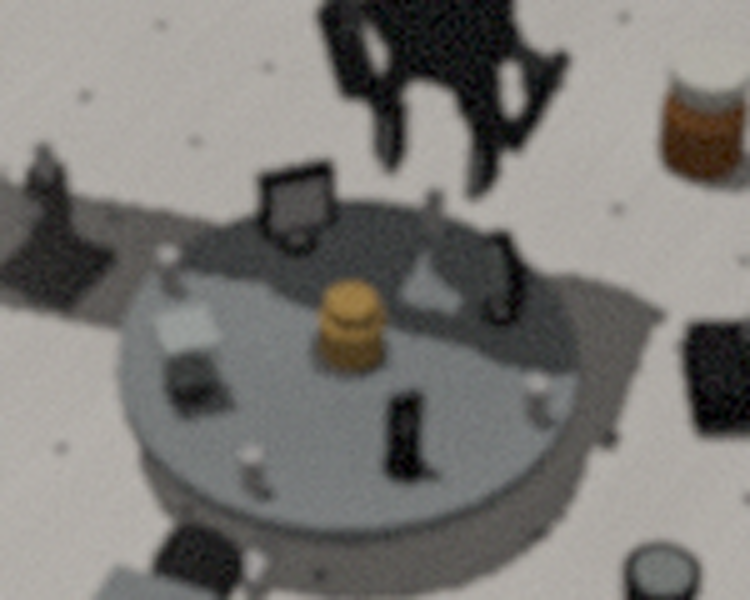

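The tips, at crop (390,170) and (480,195), straddle the peg at (435,200). The finger linkages flare outwards, so I'll narrow the opening slightly, shift 4 mm outward and descend.

apply_moves --pt "0.2 -4 0 0 0 0 0" --pt "0.2 0 0 0 0 0 0" --pt "0.2 0 8 0 0 0 0" --pt "0.2 0 8 0 0 0 0" --pt "0.2 0 8 0 0 0 0" --pt "0.2 0 0 0 0 0 0"

```text
time: 4.75
tool_pos: [0.5621, 0.2095, 0.074]
tool_rot: [-0.524, 0.526, -0.475, 0.473]
contact_force: [-0.7, 1.2, 0.4]
gripper_width: 0.401
```

```bash
python3 st.py
python3 - <<'E'
from h import *
a=manip.grab_frame("scene")[140:260,250:400]
cv2.imwrite("pics/c3.png",cv2.resize(a,(750,600),interpolation=2))
# per-row tool-frame shift for clockwise step d at radius .111: z tangential (cw), x inward
for d in (4,): 
    t=np.radians(d); print(111*np.sin(t),111*(1-np.cos(t)))
E
```

```text
t 4.75 tcp [0.5621 0.2095 0.074 ] F [-0.7  1.2  0.4] w 0.401
xaz,zaz [-84.14   5.86] down [ 0.    -1.    -0.004] q [0.23 0.17 1.8  0.   1.18 0.13]
r 0.1106 az 95.9
7.742968585597908 0.27039042115951406
```

View pics/c3.png

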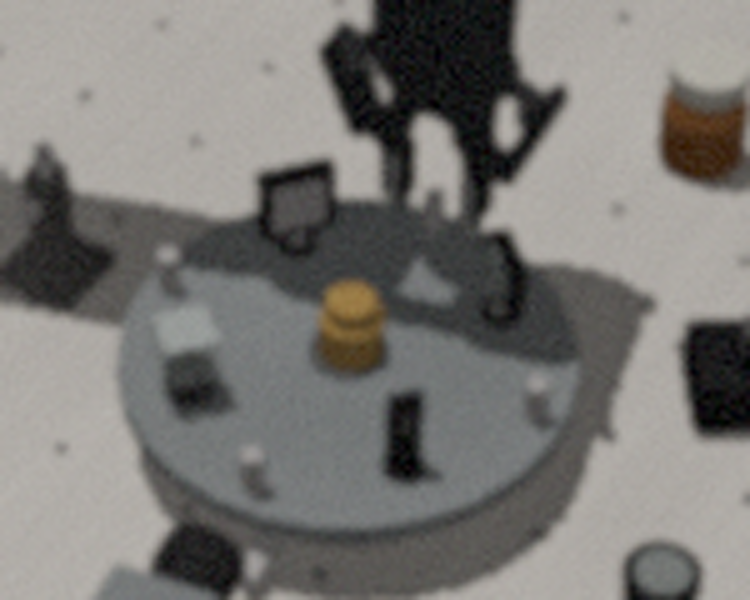

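The fingers reach past the peg top on both sides and clear the lens and mirror. I'll start the clockwise arc at 3° per row.

apply_moves --pt "0.2 0.15 0 5.8 0 3 0" --pt "0.2 0.15 0 5.8 0 3 0" --pt "0.2 0.15 0 5.8 0 3 0" --pt "0.2 0.15 0 5.8 0 3 0" --pt "0.2 0.15 0 5.8 0 3 0" --pt "0.2 0.15 0 5.8 0 3 0" --pt "0.2 0.15 0 5.8 0 3 0" --pt "0.2 0.15 0 5.8 0 3 0" --pt "0.2 0.15 0 5.8 0 3 0" --pt "0.2 0.15 0 5.8 0 3 0" --pt "0.2 0 0 0 0 0 0"

```text
time: 5.9
tool_pos: [0.6209, 0.2006, 0.0765]
tool_rot: [-0.385, 0.384, -0.593, 0.594]
contact_force: [-0.1, -0.0, -0.4]
gripper_width: 0.399
```

```bash
python3 st.py
python3 - <<'E'
from h import *
a=manip.grab_frame("scene")[140:260,250:400]
cv2.imwrite("pics/c4.png",cv2.resize(a,(750,600),interpolation=2))
E
```

```text
t 5.9 tcp [0.6209 0.2006 0.0765] F [-0.1 -0.  -0.4] w 0.399
xaz,zaz [-114.16  -24.16] down [-0.    -1.     0.001] q [ 0.2   0.27  1.67 -0.    1.2   0.62]
r 0.1117 az 64.9
```

View pics/c4.png

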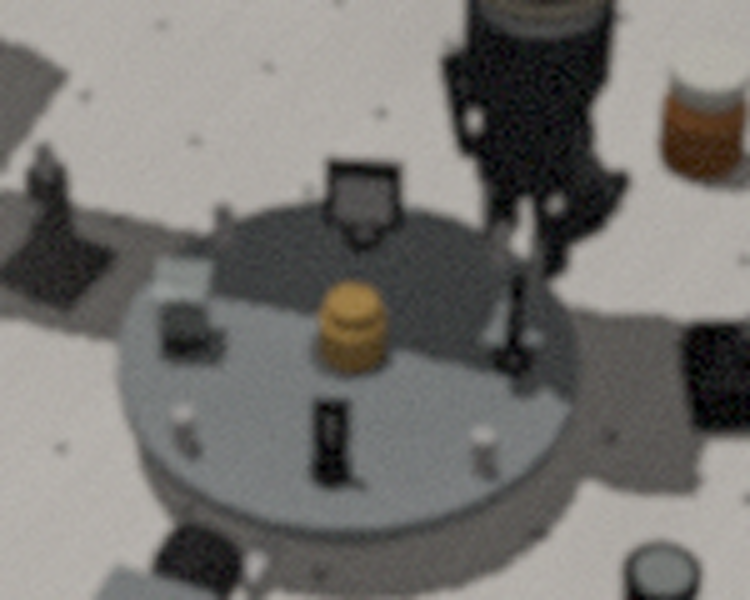

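The disc is turning with no noticeable force. I'll continue the arc.

apply_moves --pt "0.2 0.2 0 5.8 0 3 0" --pt "0.2 0.2 0 5.8 0 3 0" --pt "0.2 0.2 0 5.8 0 3 0" --pt "0.2 0.2 0 5.8 0 3 0" --pt "0.2 0.2 0 5.8 0 3 0" --pt "0.2 0.2 0 5.8 0 3 0" --pt "0.2 0.2 0 5.8 0 3 0" --pt "0.2 0.2 0 5.8 0 3 0" --pt "0.2 0.2 0 5.8 0 3 0" --pt "0.2 0.2 0 5.8 0 3 0" --pt "0.2 0.2 0 5.8 0 3 0" --pt "0.2 0.2 0 5.8 0 3 0" --pt "0.2 0.2 0 5.8 0 3 0" --pt "0.2 0.2 0 5.8 0 3 0" --pt "0.2 0.2 0 5.8 0 3 0" --pt "0.2 0.2 0 5.8 0 3 0" --pt "0.2 0.2 0 5.8 0 3 0" --pt "0.2 0.2 0 5.8 0 3 0" --pt "0.2 0 0 0 0 0 0"

```text
time: 7.85
tool_pos: [0.6828, 0.1217, 0.0764]
tool_rot: [-0.073, 0.073, -0.703, 0.703]
contact_force: [-0.3, 0.2, -0.7]
gripper_width: 0.401
```

```bash
python3 st.py
```

```text
t 7.85 tcp [0.6828 0.1217 0.0764] F [-0.3  0.2 -0.7] w 0.401
xaz,zaz [-168.1  -78.1] down [-0. -1.  0.] q [ 0.07  0.36  1.56 -0.    1.22  1.43]
r 0.1115 az 11.5
```

apply_moves --pt "0.2 0.2 0 5.8 0 3 0" --pt "0.2 0.2 0 5.8 0 3 0" --pt "0.2 0.2 0 5.8 0 3 0" --pt "0.2 0.2 0 5.8 0 3 0" --pt "0.2 0.2 0 5.8 0 3 0" --pt "0.2 0.2 0 5.8 0 3 0" --pt "0.2 0.2 0 5.8 0 3 0" --pt "0.2 0.2 0 5.8 0 3 0" --pt "0.2 0.2 0 5.8 0 3 0" --pt "0.2 0.2 0 5.8 0 3 0" --pt "0.2 0.2 0 5.8 0 3 0" --pt "0.2 0.2 0 5.8 0 3 0" --pt "0.2 0.2 0 5.8 0 3 0" --pt "0.2 0.2 0 5.8 0 3 0" --pt "0.2 0.2 0 5.8 0 3 0" --pt "0.2 0 0 0 0 0 0"

```text
time: 9.45
tool_pos: [0.6661, 0.0386, 0.0764]
tool_rot: [0.201, -0.201, -0.678, 0.678]
contact_force: [-0.0, 0.3, -0.6]
gripper_width: 0.398
```

```bash
python3 st.py
python3 - <<'E'
from h import *
f=manip.grab_frame("scene"); x=cv2.resize(f[140:260,250:400],(750,600),interpolation=2)
cp=np.array([.5735,.0995])
def draw(a,r,z,col,k=4):
    w=np.radians(a);u=(pix("scene",[*(cp+r*np.array([np.cos(w),np.sin(w)])),z])-[250,140]+.5)*5
    cv2.circle(x,tuple(int(i) for i in u),k,col,1)
# per-peg markers for assumed peg angles: green = goal, red = 6 deg before
for off,col in((0,(0,255,0)),(6,(0,0,255))):
    for k in range(4): draw(-35+off+90*k,.105,.075,col)
draw(-80,.085,.083,(255,255,0),6)
cv2.imwrite("pics/c5.png",x)
E
```

```text
t 9.45 tcp [0.6661 0.0386 0.0764] F [-0.   0.3 -0.6] w 0.398
xaz,zaz [ 146.94 -123.06] down [ 0. -1.  0.] q [-0.05  0.3   1.63 -0.    1.2   2.09]
r 0.1108 az -33.4
```

View pics/c5.png

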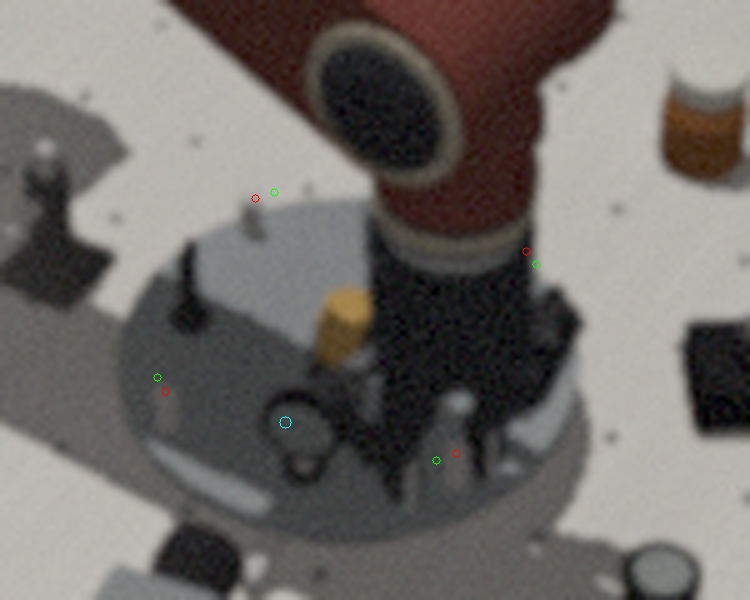

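About 6–7° remain: the pegs match the red markers, and the lens centre at (302,425) still has to reach the target at (285,422). I'll push 7° more, back off to centre the fingers around the peg, and lift.

apply_moves --pt "0.2 0.1 0 3.9 0 2 0" --pt "0.2 0.1 0 3.9 0 2 0" --pt "0.2 0.1 0 3.9 0 2 0" --pt "0.2 0 0 1.9 0 1 0" --pt "0.2 0 0 0 0 0 0" --pt "0.2 0 0 0 0 0 0" --pt "0.2 0 0 -5 0 0 0" --pt "0.2 0 0 -5 0 0 0" --pt "0.2 0 0 0 0 0 0" --pt "0.2 0 -10 0 0 0 0" --pt "0.2 0 -20 0 0 0 0" --pt "0.2 0 -40 0 0 0 0" --pt "0.2 0 -45 0 0 0 0" --pt "0.2 0 -45 0 0 0 0" --pt "0.2 0 0 0 0 0 0"

```text
time: 11.0
tool_pos: [0.6686, 0.0353, 0.2473]
tool_rot: [-0.237, 0.248, 0.666, -0.663]
contact_force: [0.4, -0.8, 1.0]
gripper_width: 0.402
```

apply_moves --pt "0.2 30 0 30 0 0 0" --pt "0.2 30 0 30 0 0 0" --pt "0.2 30 0 30 0 0 0" --pt "0.2 30 0 30 0 0 0" --pt "0.2 30 0 30 0 0 0" --pt "0.2 0 0 45 0 0 0" --pt "0.2 0 0 45 0 0 0" --pt "0.2 0 0 45 0 0 0" --pt "0.2 0 0 45 0 0 0" --pt "0.2 0 0 45 0 0 0" --pt "0.2 0 0 0 0 0 0"

```text
time: 12.1
tool_pos: [0.3056, -0.158, 0.2367]
tool_rot: [0.246, -0.247, -0.662, 0.664]
contact_force: [0.3, 0.2, -0.1]
gripper_width: 0.401
```

```bash
python3 st.py
python3 - <<'E'
from h import *
cp=np.array([.5735,.0995]); out=[]
for n,(u0,v0,w,h) in(("scene",(250,140,150,200)),("top",(255,130,150,200))):
    f=manip.grab_frame(n); x=cv2.resize(f[v0:v0+h,u0:u0+w],(399,532),interpolation=2)
    out.append(x)
    cv2.imwrite(f"pics/{n}_end.png",f)
cv2.imwrite("pics/c6.png",np.hstack(out))
E
```

```text
t 12.1 tcp [ 0.3056 -0.158   0.2367] F [ 0.3  0.2 -0.1] w 0.401
xaz,zaz [ 139.28 -130.72] down [-0.002 -1.     0.002] q [-0.69 -0.71  2.23 -0.    1.62  1.59]
r 0.3716 az -136.1
```

View pics/c6.png

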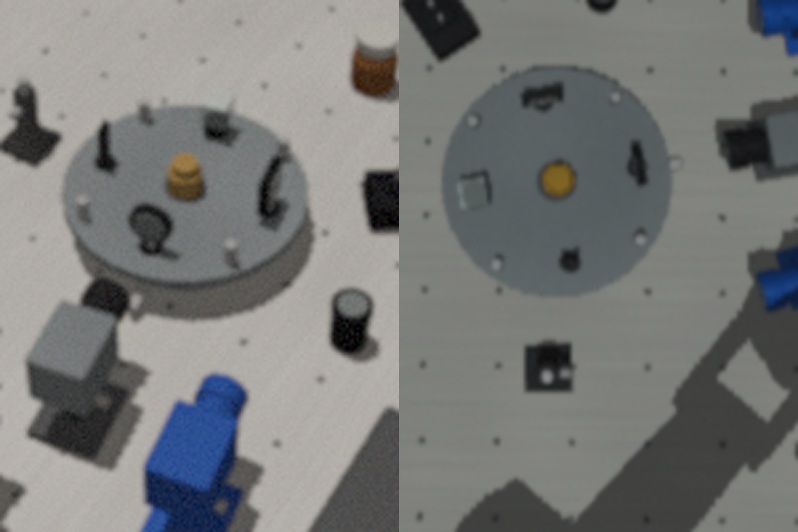

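The lens is in front of the camera, the cell is upright in the middle, and nothing else looks shifted. Next I'll measure the angle from the four peg pixels in the top view, and compare everything else with the first picture.

Run:
```python
from h import *
t=cv2.imread("pics/top_end.png"); t0=cv2.imread("pics/top0.png")
o=lambda x,y:np.array((255+(x-399)/2.66-.3,130+y/2.66-.3))
g=cv2.cvtColor(t,cv2.COLOR_BGR2GRAY).astype(float)
P=[]
for q in[(474,121),(615,98),(640,239),(497,263)]:
    u,v=np.round(o(*q)).astype(int); w=g[v-3:v+4,u-3:u+4]; w=np.clip(w-np.median(w)-15,0,None); yy,xx=np.mgrid[v-3:v+4,u-3:u+4]
    P.append(world("top",((w*xx).sum()/w.sum(),(w*yy).sum()/w.sum()),.075)[:2])
P=np.array(P);c=P.mean(0);d=P-c
print("c",c,"r",np.linalg.norm(d,axis=1).round(4),"az mod 90",(np.degrees(np.arctan2(d[:,1],d[:,0]))%90).round(1),"goal 55")
def cell(im):
    m=cv2.inRange(cv2.cvtColor(im,cv2.COLOR_BGR2HSV),(10,120,60),(30,255,255)); m[:170]=0;m[230:]=0;m[:,:290]=0;m[:,340:]=0
    v,u=np.nonzero(m);return u.mean(),v.mean()
print("cell",cell(t0),cell(t))
for n,(u,v,r) in dict(tube=(331,126,10),post=(311,268,12),adapter=(270,136,16),jar=(212,173,12),driver=(187,285,25),lug=(358,191,4),cam=(402,181,18)).items():
    a=t0[v-r:v+r,u-r:u+r];m=cv2.matchTemplate(t[v-r-6:v+r+6,u-r-6:u+r+6],a,cv2.TM_CCOEFF_NORMED);_,s,_,l=cv2.minMaxLoc(m);print(n,l[0]-6,l[1]-6,round(s,2))
```

```text
c [0.57327821 0.10032622] r [0.1052 0.1051 0.1052 0.105 ] az mod 90 [55.3 55.3 55.2 55.3] goal 55
cell (np.float64(313.0), np.float64(197.16071428571428)) (np.float64(314.3421052631579), np.float64(197.0438596491228))
tube 0 0 1.0
post 0 0 1.0
adapter 0 0 1.0
jar 0 0 1.0
driver 0 0 1.0
lug 0 0 0.98
cam 0 0 1.0
```

```bash
python3 -c "
from plant import manip
print(manip.job_done())"
```

```text
the job is handed in; nothing more can be done
None
```

I turned the disc about 131° clockwise by one rim peg, held between half-open fingers. I then backed off, lifted clear and handed the job in at about 12 s of the 48 s allowed. The hand-in reports no verdict.

- **Lens position:** all four pegs in the final top view put the lens at azimuth −79.7°. The camera's line is at about −80°, so the lens centre is under 1 mm off by measurement. Calibration error is about 2 mm, well inside the 10 mm limit.
- **Stand and bystanders:** the stand's lug, camera, lens tube, post holder, adapter, screwdriver and jar show no pixel shift from the first picture.
- **Brass cell:** it is upright in the middle. Its image centre moved about 1.3 pixels (3 mm) between the two pictures, probably from rotation and shading, against a 20 mm limit. One mid-push picture made it look slightly tilted behind the gripper; the final picture does not.
- **Forces:** the readings after each move stayed near zero (about 1.5 N at most).

No check failed.

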